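Grade spare ball knobs on the sizing ramp

TASK

Lift the steel scoop of loose ball knobs by its orange handle, carry it level to the blue sizing ramp and tip it over the flared side of the hopper at the ramp's high end, so that the balls roll down and each drops into the pocket of its own size. Do not take hold of the balls with the gripper. Then stand the empty scoop upright again in the middle of its black rubber mat and let go, leaving the mug, the radio and the padlock where they are.

Things in the scene. Friction and masses are not known exactly. Their poses are not given: they have to be found in the camera images.
- scoop: Steel trough, 154 x 56 mm, walls 3 mm thick and 39 mm high, about 0.22 kg empty. Origin on its underside, midway across; x along the trough to the open pouring lip, z up; it spans x = -85 (closed rear wall) to +69 mm. The inner floor lies 3 mm up and is flat to x = 29 mm. The balls lie in it in single file, in any order. Orange crossbar handle over the trough.
- scoop_handle (a point): Point to grip on the orange crossbar, at (-8, 0, 76) mm in the scoop's frame. The bar is 12 mm thick along the scoop's x (flat faces towards +x and -x), 56 mm long across y, and spans 56 to 90 mm above the scoop's underside. The tallest ball reaches 48 mm, so fingertips must stay above about 50 mm.
- scoop_lip (a point): Middle of the pouring lip's top edge, at (69, 0, 16) mm in the scoop's frame. The inner floor climbs at 18 degrees from x = 29 mm up to this lip, so the balls stay in while the scoop is level and moved smoothly, and roll out when the lip end is tipped down clearly more than 18 degrees. Tipped slowly they leave one by one; 40 degrees empties it.
- ball_small_center (a point): Centre of the small red ball knob, a plain smooth ball 25 mm in diameter, 11 g. It rolls freely. Starts in the scoop.
- ball_medium_center (a point): Centre of the medium green ball knob, a plain smooth ball 35 mm in diameter, 31 g. It rolls freely. Starts in the scoop.
- ball_large_center (a point): Centre of the large blue ball knob, a plain smooth ball 45 mm in diameter, 67 g. It rolls freely. Starts in the scoop.
- ramp: Fixed blue sizing ramp, 350 mm long, 60 mm wide, up to about 210 mm high. Origin on the desk under the hopper's middle, x level and pointing down the ramp, z up. A channel 51 mm wide with two V-set rails falls at 10 degrees along x; the slot between the rails is 16 mm wide in the hopper, then 28.5, 38.5 and 51 mm (rims marked red, green, blue), so the balls drop by size into three pockets below.
- hopper (a point): Middle of the hopper at the slot's edges, 116 mm above the desk; axes as the ramp's. Inside, x is -49 to 45 mm, y -25 to 25. On the -y side an apron rises outwards at 36 degrees to y = -51, its edge 20 to 38 mm above this point (higher at the head): tip over it, lip pointing along the ramp's +y, 20 mm inside the edge or more. Backstop at y = +25: top 72 to 90 mm above; head wall at x = -49: 68 mm.
- pocket_small (a point): Middle of the floor of the first pocket (for the small ball), 90 mm long down the ramp, 51 mm wide; the rails lie 54 mm above the floor. A ball rests against the pocket's lower divider. Beside it the channel walls rise 40 mm (-y) and 60 mm (+y) above the slot, farther down 34 mm.
- pocket_medium (a point): Middle of the floor of the second pocket (medium ball), 80 mm long, otherwise the same.
- pocket_large (a point): Middle of the floor of the third pocket (large ball), at the foot of the ramp, 70 mm long, otherwise the same.
- mat: Fixed black rubber mat, 220 x 130 x 3 mm, its long side along its x; origin at the centre of its underside, on the desk. The scoop starts on it, roughly in the middle.
- mug: Loose white mug, 76 mm in diameter, 90 mm high; origin at the centre of its base. Bystander.
- radio: Loose black hand-held radio lying flat, 58 x 125 x 34 mm, with a 90 mm stub aerial along its +y; origin under its middle. Bystander.
- padlock: Loose brass padlock lying flat, body 30 x 50 x 22 mm, shackle reaching 47 mm along its +x; origin under its body's middle. Bystander.

How it is judged:
By the outcome, as a careful person would: the job done as asked, in the order asked, and still so for the second after the job is handed in, with the robot touching nothing.
It also fails if it takes over 61 s, if anything falls off the work surface, if the arm or the gripper's body presses on something with over 40 N, if the wrist force passes 120 N, or if a joint passes its speed limit or range.

ROBOT

A 6-joint arm with a two-finger parallel gripper is mounted at the origin on the work surface. World frame = base frame: x ahead of the robot, y to its left, z up, the work surface at z = 0. Lengths are in m, angles in rad, forces in N, time in s.
With the tool pointing down it reaches from about 0.25 to 0.775 m from the base axis. Payload 8.9 kg.
Tool frame: the origin (TCP) lies midway between the tips of the shut fingers; the grasp point (between the pads) lies ctrl.grip_point_offset behind it (ctrl.grip_point_offset is the distance from the TCP to the grasp point, in m); y points along the fingers, z is the direction in which the jaws open and shut, and the axes are right-handed (so a half turn about y gives the same grasp; the last joint's range is limited). The gripper opens to 85 mm and grips with 20 to 120 N. Pads are 22 mm wide; open, the fingers measure 114 mm over their backs; the gripper's body (76 mm by 85 mm) begins 54 mm behind the grasp point. The pads swing forward as they close: fully open they stand 13 mm farther back than shut.
Start: joints at [-1.247, 0.291, -0.153, 1.127, 0, 1.431], TCP at [0.234, -0.47, 0.231] pointing down, gripper open.
Joint ranges: [-2.52, 2.52], [-0.91, 1.74], [-1.3, 1.37], [-1.96, 2.02], [-1.52, 1.47], [-3.14, 3.14]. Speed limits (rad/s): [2.22, 2.22, 2.79, 3.14, 3.14, 3.14].

INTERFACE

Orientations are given as [roll, pitch, yaw] about the fixed x, y, z axes, in that order (R = Rz(yaw) Ry(pitch) Rx(roll)).
In Python, from bench import ctrl, cams, ticket gives the robot as it stands.
- The arm moves only by the tool servo_tool, never from a script. Its argument "plan" is a list of rows, each an object with "twist": the turn, a rotation vector about the tool's x, y, z in degrees, a list of three; "xyz": the shift along the tool's x, y, z in cm, a list of three; "grip": the finger opening in cm, from 0 to 8.54. A call has exactly 5 rows; each row shifts and turns the pose as measured when the row begins, along the tool's axes as they then stand; what a row does not reach is not made up. A row lasts 1/10 s, in which the tool goes at most 50 mm and 8.59 degrees, less where a joint would pass 70% of its speed; a pose out of reach is approached as far as the arm can. A call with a gripper value outside its range is refused whole. The fingers move at their own pace and stop on an object; the grip force is fixed at half the most. Time passes only in rows, so rows that do not move let the fingers close, or fill a call up. It gives the time, the measured TCP pose, the force and the opening at its end, in the units of the state.
- ctrl.get_state(): the state, without advancing time (a new reading comes with each control period).
- cams.get_image(name): name is "side" or "top"; returns a dict with "image" (480x640x3 uint8, red, green, blue), "K" (3x3 intrinsics, pixels), "distortion" ([k1, k2, p1, p2, k3] as OpenCV has them; the pictures are not rectified), "R" (3x3) and "t" (3): a world point X has camera coordinates R X + t. Camera axes: x right, y down, z forward; pixel columns grow to the right and rows downward; lengths in m; the calibration is good to about 2 mm. A picture is of the moment at which its call begins. There is no depth.
- ticket.hand_in(): hands the job in, once; it reports no verdict.
The state is a dict: "time": time; "qpos": joint angles; "joint_vel": joint speeds; "joint_torque": joint torques, N m; "ee_pos": TCP position; "orientation": TCP orientation; "wrist_force": force on the tool from outside, world axes, zero at the start; "torque": the same for the moment, N m; "opening": opening from 0.0 (shut) to 1.0 (fully open).
Only numpy, scipy, OpenCV 4.12 (cv2) and the standard library are available. Lean on these libraries where they do the work, as an engineer would, in place of code of your own. Each camera call takes 0.05 s, during which the arm holds its last target. There are 200 camera calls.

## Working session

There is one attempt and no reset: what is moved stays moved. The work goes in short steps, Python scripts to look and compute and a tool call to move; the robot and the scene stay as the last step left them, time stands still between calls to the robot, and variables do not carry over. Pictures are saved under pics/ and viewed, about 8 in all and at most 12, crops included, and the job is handed in when it is done.

Besides the shell and the picture viewer there is one more tool, called after "Call:" as name([rows], argument=value, ...), one row to a line, values as JSON. servo_tool: Moves the arm, as the interface text tells. Its arguments: {"type":"object","properties":{"plan":{"type":"array"}},"required":["plan"]}

```bash
mkdir -p pics; cat > h.py <<'E'
import numpy as np, cv2
from bench import ctrl, cams, ticket
from scipy.spatial.transform import Rotation as Ro
def snap(n,f):
    d=cams.get_image(n); cv2.imwrite('pics/'+f,d['image'][:,:,::-1]); np.savez('pics/'+n+'_cal.npz',**{k:np.array(d[k]) for k in('K','distortion','R','t')}); return d
def ray(n,uv):
    d=np.load('pics/'+n+'_cal.npz'); p=cv2.undistortPoints(np.array([[uv]],float),d['K'],d['distortion'])[0,0]
    return -d['R'].T@d['t'], d['R'].T@np.r_[p,1]
def at(n,uv,z):
    c,r=ray(n,uv); return c+r*(z-c[2])/r[2]
def proj(n,X):
    d=np.load('pics/'+n+'_cal.npz'); return cv2.projectPoints(np.array(X,float).reshape(-1,1,3),cv2.Rodrigues(d['R'])[0],d['t'],d['K'],d['distortion'])[0][:,0]
E
python3 - <<'E'
from h import *
np.set_printoptions(precision=4,suppress=True)
a=snap('top','t0.png');b=snap('side','s0.png')
for n,d in(('top',a),('side',b)): print(n,np.array(d['K']).tolist(),-np.array(d['R']).T@d['t'],np.array(d['R']).tolist())
print(ctrl.get_state(),ctrl.grip_point_offset)
E
```

```text
top [[516.9799294670914, 0.0, 327.38933988518147], [0.0, 516.9799294670914, 250.98366216661674], [0.0, 0.0, 1.0]] [ 0.3998 -0.0282  1.087 ] [[-0.007917838306104083, -0.9999593776533366, 0.004307073218586362], [-0.9814269500182281, 0.006945351009728312, -0.19171046887760337], [0.19167276701315, -0.005745010226582668, -0.9814420743187138]]
side [[439.28963603689067, 0.0, 319.8202897285065], [0.0, 439.28963603689067, 247.63709530729332], [0.0, 0.0, 1.0]] [ 0.4497 -0.8395  0.6292] [[0.9894266521094481, -0.14502128865460995, -0.0019302674544000027], [-0.07860762188204146, -0.5250310566188543, -0.8474451199739952], [0.12188413300154873, 0.8386365216365463, -0.5308794992272872]]
{'time': 0.1, 'qpos': array([-1.2473,  0.2912, -0.154 ,  1.1267,  0.    ,  1.4315]), 'joint_vel': array([ 0.0001, -0.0025,  0.0018,  0.0016, -0.0002,  0.0003]), 'joint_torque': array([  0.0019, -53.7977,  33.1919,   0.0094,  -0.0001,  -0.    ]), 'ee_pos': array([ 0.2343, -0.4694,  0.2308]), 'orientation': array([-1.5719,  0.0002, -2.6788]), 'wrist_force': array([-0.321 , -0.4248,  0.1812]), 'torque': array([ 0.0442,  0.0094, -0.0027]), 'opening': 1.0013820379388798} 0.0187
```

View pics/t0.png

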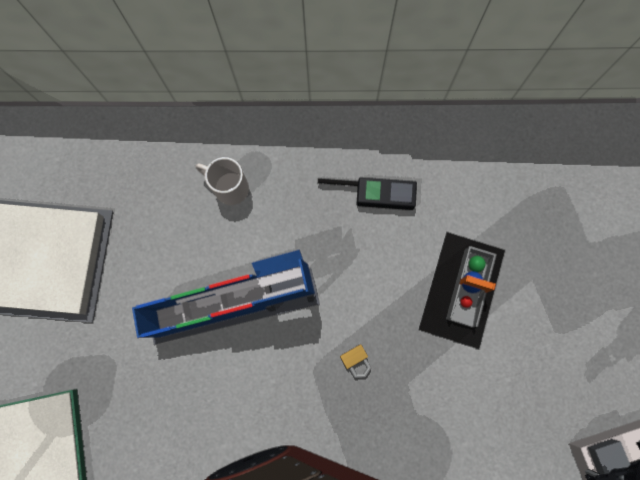

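View pics/s0.png

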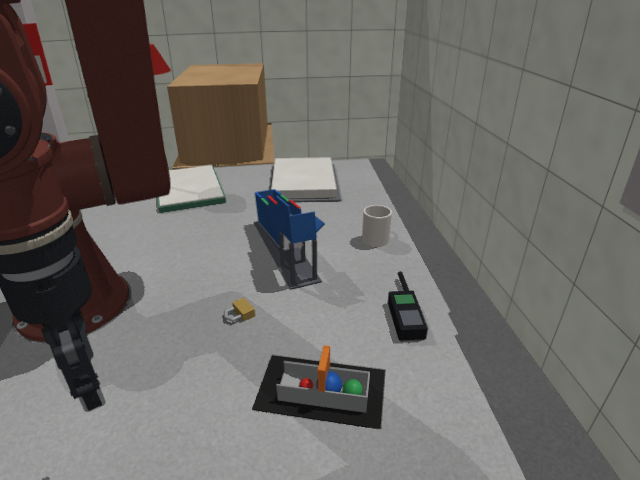

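The top view shows the mat at about (462,290), the scoop on it with its handle at (480,283), and the ramp with its hopper at about (283,280) and apron facing image-up (world +x). The side view suggests the lip is at the red ball's end (-x).

```bash
python3 - <<'E'
import cv2,numpy as np
t=cv2.imread('pics/t0.png');s=cv2.imread('pics/s0.png')
z=lambda i,x,y,w,h,k:cv2.resize(i[y:y+h,x:x+w],None,fx=k,fy=k,interpolation=cv2.INTER_CUBIC)
a=np.hstack([z(t,410,225,100,130,4)[:, :400],z(s,250,340,100,130,4)])
cv2.imwrite('pics/c1.png',np.hstack([z(t,410,225,100,130,4.6),z(s,248,340,140,92,2.4) if 0 else z(t,235,240,70,130,4.6)]))
cv2.imwrite('pics/c2.png',np.hstack([z(s,250,340,140,90,4),z(s,250,185,60,90,4)]))
E
```

```text
(no output)
```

View pics/c1.png

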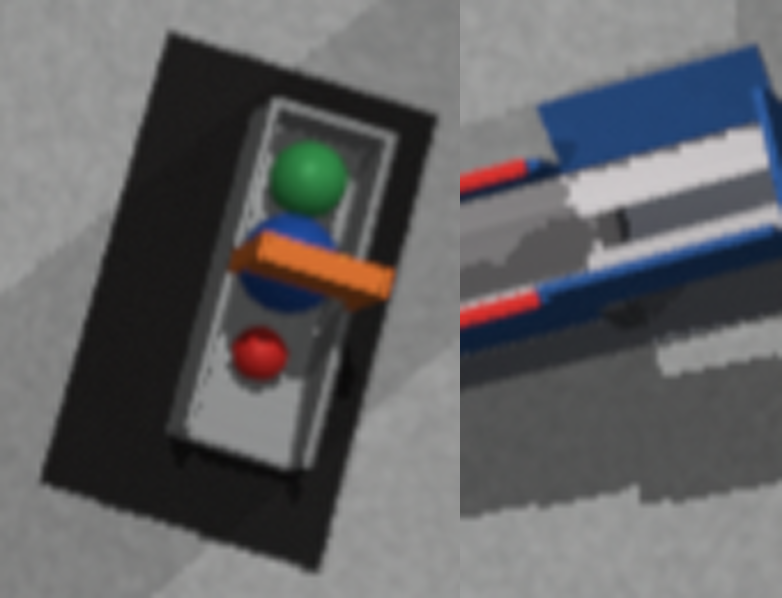

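View pics/c2.png

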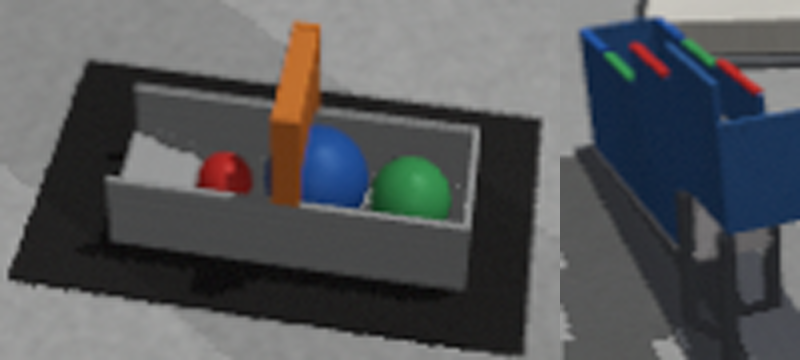

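```bash
cat > m.py <<'E'
from h import *
np.set_printoptions(precision=4,suppress=True)
c=lambda x,y:(410+x/4.6-.4,225+y/4.6-.4)
r=lambda x,y:(235+(x-460)/4.6-.4,240+y/4.6-.4)
M=np.array([at('top',c(*p),.003) for p in((168,30),(438,117),(320,573),(42,483))])
print('mat',M.mean(0),np.linalg.norm(M-np.roll(M,-1,0),axis=1),[np.degrees(np.arctan2(*(v[1::-1])))for v in(M[3]-M[0],M[2]-M[1])])
S=np.array([at('top',c(*p),.042) for p in((275,97),(398,133),(308,470),(172,435))])
print('scoop',S,np.linalg.norm(S-np.roll(S,-1,0),axis=1),[np.degrees(np.arctan2(*(v[1::-1])))for v in(S[3]-S[0],S[2]-S[1])])
H=np.array([at('top',c(*p),.093) for p in((262,235),(395,270),(388,298),(257,253))])
print('handle',H.mean(0),H,np.linalg.norm(H-np.roll(H,-1,0),axis=1))
A=[at('top',r(757,45),.154),at('top',r(540,105),.136)]
print('apron',A,np.linalg.norm(A[0]-A[1]),np.degrees(np.arctan2(*((A[1]-A[0])[1::-1]))))
# top image full: foot corners of ramp
E
python3 m.py
```

```text
mat [ 0.528  -0.3178  0.003 ] [0.1299 0.2182 0.1289 0.2199] [np.float64(162.05493589408974), np.float64(161.7977735996163)]
scoop [[ 0.613  -0.3272  0.042 ]
 [ 0.5962 -0.381   0.042 ]
 [ 0.4474 -0.3313  0.042 ]
 [ 0.4628 -0.2732  0.042 ]] [0.0563 0.1568 0.0602 0.1596] [np.float64(160.1986086462344), np.float64(161.54047821219234)]
handle [ 0.5308 -0.3294  0.093 ] [[ 0.5432 -0.3036  0.093 ]
 [ 0.528  -0.3584  0.093 ]
 [ 0.5162 -0.3546  0.093 ]
 [ 0.5356 -0.301   0.093 ]] [0.0569 0.0124 0.057  0.0081]
apron [array([0.5854, 0.0182, 0.154 ]), array([0.5648, 0.1069, 0.136 ])] 0.09283754948423198 103.06572577162235
```

```bash
cat >> h.py <<'E'
def pose(yaw,tilt=0):  # scoop yaw deg, lip-down tilt deg -> tool rotation
    return Ro.from_euler('z',yaw-180-90,degrees=True)*Ro.from_euler('x',-90,degrees=True)*Ro.from_euler('x',tilt,degrees=True)
def st():
    s=ctrl.get_state(); return np.array(s['ee_pos']),Ro.from_euler('xyz',s['orientation'])
def rows(p1,R1,w,p0=None,R0=None):
    """w: weights per row (sum 1); prints rows from present pose to target"""
    if p0 is None: p0,R0=st()
    rv=(R0.inv()*R1).as_rotvec(); p,R=p0,R0; f=0
    for k in w:
        f+=k; pn=p0+(np.array(p1)-p0)*f; Rn=R0*Ro.from_rotvec(rv*f)
        print('tw',np.round(np.degrees((R.inv()*Rn).as_rotvec()),2),'xyz',np.round(R.inv().apply(pn-p)*100,2)); p,R=pn,Rn
E
python3 - <<'E'
from h import *
def draw(im,n,pts,col,cl=False):
    P=proj(n,pts); cv2.polylines(im,[np.round(P*16).astype(int).reshape(-1,1,2)],cl,col,1,cv2.LINE_AA,4)
out=[]
for n,f in(('top','t0'),('side','s0')):
    im=cv2.imread(f'pics/{f}.png'); k=4
    def W(o,yaw,L):
        R=Ro.from_euler('z',yaw,degrees=True); return R.apply(np.array(L,float)/1000)+np.array(o)
    ro=(.5249,.0531,0);T=np.tan(np.radians(10))
    z=lambda x,h:116-T*x+h
    if n=='top':x0,y0,x1,y1=125,235,325,350;
    else:x0,y0,x1,y1=235,180,335,295
    sc=np.array([[k,0,-x0*k],[0,k,-y0*k]],float)
    big=cv2.warpAffine(im,sc,((x1-x0)*k,(y1-y0)*k),flags=cv2.INTER_CUBIC)
    for L in ([[-49,-51,154],[45,-51,136]],[[-49,25,206],[45,25,188]],[[-52,-30,0],[298,-30,0],[298,30,0],[-52,30,0]] ,[[50,30,z(50,34)],[298,30,z(298,34)],[298,-30,z(298,34)],[50,-30,z(50,34)]]):
        P=proj(n,W(ro,103.1,L)); P=(P-[x0,y0]+.5)*k
        cv2.polylines(big,[P.round().astype(int).reshape(-1,1,2)],False,(0,255,255),1)
    out.append(big)
print([o.shape for o in out])
cv2.imwrite('pics/o1.png',cv2.resize(np.hstack(out),None,fx=.66,fy=.66,interpolation=cv2.INTER_AREA))
print('app');rows([.531,-.330,.16],pose(162.3),[.05,.15]+[.1]*6+[.1,.1])
E
```

```text
[(460, 800, 3), (460, 400, 3)]
app
tw [ 0.   -2.29 -0.  ] xyz [-1.64  0.35  0.04]
tw [ 0.01 -6.87 -0.01] xyz [-4.91  1.06  0.31]
tw [ 0.01 -4.58 -0.  ] xyz [-3.22  0.71  0.6 ]
tw [ 0.01 -4.58 -0.  ] xyz [-3.17  0.71  0.85]
tw [ 0.01 -4.58 -0.  ] xyz [-3.09  0.71  1.1 ]
tw [ 0.01 -4.58 -0.  ] xyz [-2.99  0.71  1.35]
tw [ 0.01 -4.58 -0.  ] xyz [-2.87  0.71  1.58]
tw [ 0.01 -4.58 -0.  ] xyz [-2.74  0.71  1.8 ]
tw [ 0.01 -4.58 -0.  ] xyz [-2.58  0.71  2.02]
tw [ 0.01 -4.58 -0.  ] xyz [-2.41  0.71  2.22]
```

View pics/o1.png

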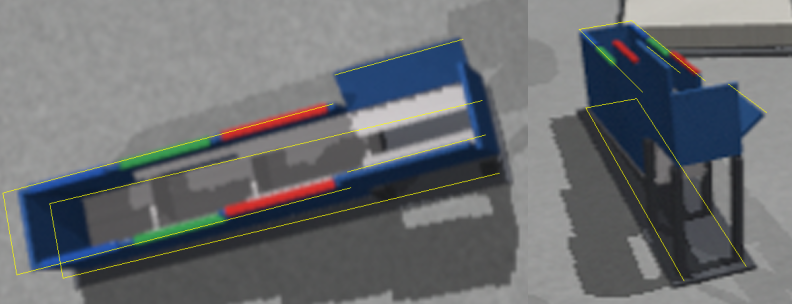

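The overlay agrees: ramp at (0.525, 0.053), yaw 103°, with the apron edge, rims and base all lined up in both views. I'm now approaching the handle.

Call:
servo_tool([
  {"twist":[0,-2.3,0],"xyz":[-1.6,0.3,0],"grip":8.5},
  {"twist":[0,-6.5,0],"xyz":[-4.5,1.0,0.3],"grip":8.5},
  {"twist":[0,-5,0],"xyz":[-3.5,0.7,0.6],"grip":8.5},
  {"twist":[0,-5,0],"xyz":[-3.5,0.7,0.9],"grip":8.5},
  {"twist":[0,-5,0],"xyz":[-3.2,0.7,1.1],"grip":8.5},
])

```text
time: 0.6
ee_pos: [0.3854, -0.3965, 0.195]
orientation: [-1.573, -0.0, -2.257]
wrist_force: [-0.4, -0.2, 0.9]
opening: 0.994
```

Call:
servo_tool([
  {"twist":[0,-4.6,0],"xyz":[-3,0.7,1.4],"grip":8.5},
  {"twist":[0,-4.6,0],"xyz":[-2.9,0.7,1.6],"grip":8.5},
  {"twist":[0,-4.6,0],"xyz":[-2.7,0.7,1.8],"grip":8.5},
  {"twist":[0,-4.6,0],"xyz":[-2.5,0.7,2.0],"grip":8.5},
  {"twist":[0,0,0],"xyz":[0,0,0],"grip":8.5},
])

```text
time: 1.1
ee_pos: [0.509, -0.332, 0.1626]
orientation: [-1.576, 0.003, -1.916]
wrist_force: [0.5, 0.2, 0.8]
opening: 0.993
```

```bash
python3 -c "
from h import *
print(st()[0],st()[1].as_euler('xyz',degrees=True))
rows([.531,-.330,.16],pose(162.3),[.5,.5])"
```

```text
[ 0.50896305 -0.33201726  0.16257429] [ -90.31807452    0.15080915 -109.75216824]
tw [ 0.16 -1.03 -0.08] xyz [-0.47  0.12  1.  ]
tw [ 0.16 -1.03 -0.08] xyz [-0.45  0.13  1.01]
```

Call:
servo_tool([
  {"twist":[0,-1,0],"xyz":[-0.5,1,1],"grip":8.5},
  {"twist":[0.3,-1,0],"xyz":[-0.5,1.5,1],"grip":8.5},
  {"twist":[0,0,0],"xyz":[0,1.5,0],"grip":8.5},
  {"twist":[0,0,0],"xyz":[0,1,0],"grip":8.5},
  {"twist":[0,0,0],"xyz":[0,0,0],"grip":8.5},
])

```text
time: 1.6
ee_pos: [0.5313, -0.3295, 0.1081]
orientation: [-1.573, 0.003, -1.881]
wrist_force: [-0.5, 0.7, 0.7]
opening: 1.001
```

```bash
python3 -c "
from h import *
p,R=st();print(p,R.as_euler('xyz',degrees=True))
rows([.531,-.330,.06],pose(162.3),[.25]*4)
a=snap('top','t1.png')['image'];b=snap('side','s1.png')['image']
k=5;A=cv2.resize(a[230:350,420:510],None,fx=4.4,fy=4.4,interpolation=2);B=cv2.resize(b[300:420,250:350],None,fx=4.4,fy=4.4,interpolation=2)
cv2.imwrite('pics/c3.png',np.hstack([A[:528],B[:528]])[:,:800,::-1])
"
```

```text
[ 0.53130462 -0.32954167  0.10805451] [ -90.11680933    0.17421038 -107.785369  ]
tw [ 0.03 -0.02 -0.04] xyz [ 0.02  1.2  -0.  ]
tw [ 0.03 -0.02 -0.04] xyz [ 0.02  1.2  -0.  ]
tw [ 0.03 -0.02 -0.04] xyz [ 0.02  1.2  -0.  ]
tw [ 0.03 -0.02 -0.04] xyz [ 0.01  1.2  -0.  ]
```

View pics/c3.png

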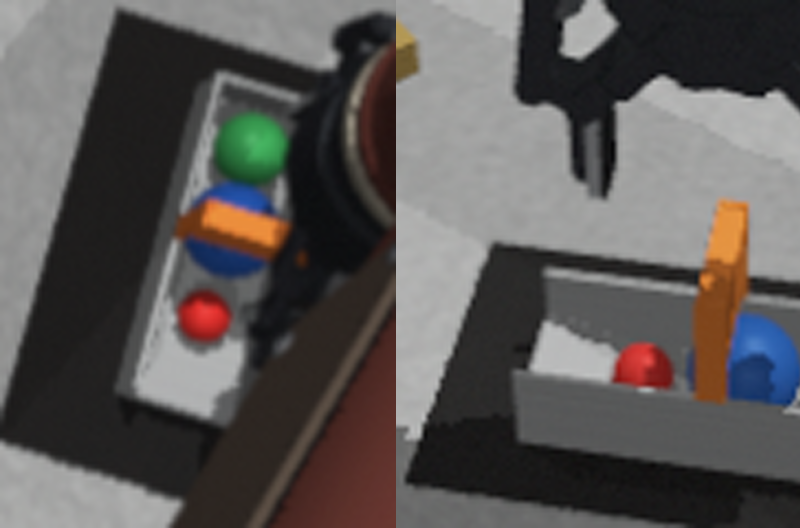

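The crop shows the bar lying between the open fingers, with the lip-side fingertip at side pixel (296,345) and the balls undisturbed. Next I descend and close.

Call:
servo_tool([
  {"twist":[0,0,0],"xyz":[0,1.2,0],"grip":8.5},
  {"twist":[0,0,0],"xyz":[0,1.2,0],"grip":8.5},
  {"twist":[0,0,0],"xyz":[0,1.2,0],"grip":8.5},
  {"twist":[0,0,0],"xyz":[0,1.1,0],"grip":8.5},
  {"twist":[0,0,0],"xyz":[0,0,0],"grip":4},
])

```text
time: 2.2
ee_pos: [0.5321, -0.3311, 0.06]
orientation: [-1.569, 0.001, -1.883]
wrist_force: [-0.2, 0.5, -0.4]
opening: 0.852
```

Call:
servo_tool([
  {"twist":[0,0,0],"xyz":[0,0,0],"grip":3},
  {"twist":[0,0,0],"xyz":[0,0,0],"grip":2},
  {"twist":[0,0,0],"xyz":[0,0,0],"grip":1.5},
  {"twist":[0,0,0],"xyz":[0,0,0],"grip":1},
  {"twist":[0,0,0],"xyz":[0,0,0],"grip":0.4},
])

```text
time: 2.7
ee_pos: [0.5323, -0.3312, 0.0606]
orientation: [-1.568, 0.001, -1.882]
wrist_force: [-0.1, 0.5, -2.9]
opening: 0.125
```

Call:
servo_tool([
  {"twist":[0,0,0],"xyz":[0,0,0],"grip":0.4},
  {"twist":[0,0,0],"xyz":[0,0,0],"grip":0.4},
  {"twist":[0,0,0],"xyz":[0,0,0],"grip":0.4},
  {"twist":[0,0,0],"xyz":[0,0,0],"grip":0.4},
  {"twist":[0,0,0],"xyz":[0,0,0],"grip":0.4},
])

```text
time: 3.2
ee_pos: [0.5324, -0.3312, 0.0605]
orientation: [-1.568, 0.001, -1.882]
wrist_force: [0.2, -0.6, -1.2]
opening: 0.126
```

Call:
servo_tool([
  {"twist":[0,0,0],"xyz":[0,-0.4,0],"grip":0.4},
  {"twist":[0,0,0],"xyz":[0,-0.8,0],"grip":0.4},
  {"twist":[0,0,0],"xyz":[0,-1.3,0],"grip":0.4},
  {"twist":[0,0,0],"xyz":[0,-1.8,0],"grip":0.4},
  {"twist":[0,0,0],"xyz":[0,-2.2,0],"grip":0.4},
])

```text
time: 3.7
ee_pos: [0.53, -0.3295, 0.1266]
orientation: [-1.575, 0.004, -1.882]
wrist_force: [0.4, -0.2, -3.5]
opening: 0.133
```

Call:
servo_tool([
  {"twist":[0,0,0],"xyz":[0,-2.5,0],"grip":0.4},
  {"twist":[0,0,0],"xyz":[0,-2.5,0],"grip":0.4},
  {"twist":[0,0,0],"xyz":[0,-2.5,0],"grip":0.4},
  {"twist":[0,0,0],"xyz":[0,-2,0],"grip":0.4},
  {"twist":[0,0,0],"xyz":[0,-1.2,0],"grip":0.4},
])

```text
time: 4.2
ee_pos: [0.5302, -0.3299, 0.2454]
orientation: [-1.57, 0.002, -1.882]
wrist_force: [0.2, -0.1, -3.7]
opening: 0.132
```

```bash
cat >> h.py <<'E'
RO=np.array([.5249,.0531]);RR=Ro.from_euler('z',103.1,degrees=True)
PT=np.array([0,.0413,-.077])
def tcp_for_lip(rx,ry,z,tilt,yaw=193.1):
    lip=np.r_[RO,0]+RR.apply([rx,ry,0])+[0,0,z]; R=pose(yaw,tilt); return lip-R.apply(PT),R
E
python3 -c "
from h import *
p,R=st();print(p,R.as_euler('xyz',degrees=True),ctrl.get_state()['wrist_force'])
P,Q=tcp_for_lip(-.005,-.026,.205,0);print(P)
w=np.r_[.5,1,1.5,2,2.3,[2.5]*11,2,1.5,1,.5];rows(P,Q,w/w.sum())
snap('side','s2.png')"
```

```text
[ 0.53024366 -0.32990544  0.24539189] [-8.99336814e+01  9.95441859e-02 -1.07847377e+02] [ 0.19241599 -0.07403684 -3.67645496]
[0.62635278 0.0715752  0.2463    ]
tw [-0.   -0.39 -0.  ] xyz [-0.52 -0.   -0.04]
tw [-0.   -0.78 -0.  ] xyz [-1.03 -0.   -0.07]
tw [-0.   -1.17 -0.  ] xyz [-1.55 -0.   -0.09]
tw [-0.   -1.56 -0.  ] xyz [-2.07 -0.   -0.07]
tw [-0.01 -1.79 -0.  ] xyz [-2.39 -0.   -0.02]
tw [-0.01 -1.94 -0.  ] xyz [-2.59 -0.    0.06]
tw [-0.01 -1.94 -0.  ] xyz [-2.59 -0.    0.15]
tw [-0.01 -1.94 -0.  ] xyz [-2.58 -0.    0.23]
tw [-0.01 -1.94 -0.  ] xyz [-2.57 -0.    0.32]
tw [-0.01 -1.94 -0.  ] xyz [-2.56 -0.    0.41]
tw [-0.01 -1.94 -0.  ] xyz [-2.55 -0.    0.5 ]
tw [-0.01 -1.94 -0.  ] xyz [-2.53 -0.    0.58]
tw [-0.01 -1.94 -0.  ] xyz [-2.51 -0.    0.67]
tw [-0.01 -1.94 -0.  ] xyz [-2.48 -0.    0.75]
tw [-0.01 -1.94 -0.  ] xyz [-2.45 -0.    0.84]
tw [-0.01 -1.94 -0.  ] xyz [-2.43 -0.    0.92]
tw [-0.   -1.56 -0.  ] xyz [-1.91 -0.    0.8 ]
tw [-0.   -1.17 -0.  ] xyz [-1.42 -0.    0.64]
tw [-0.   -0.78 -0.  ] xyz [-0.94 -0.    0.44]
tw [-0.   -0.39 -0.  ] xyz [-0.47 -0.    0.23]
```

View pics/s2.png

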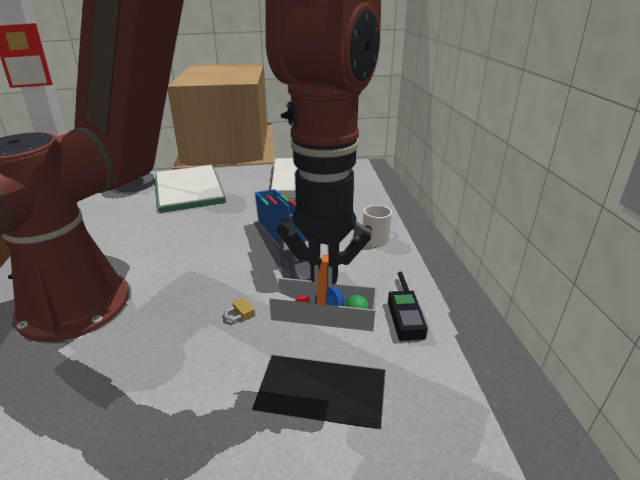

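The side view shows the scoop lifted level with its handle at (324,278). All three balls are inside, and the load is about 3.7 N. Carrying it now.

Call:
servo_tool([
  {"twist":[0,-0.4,0],"xyz":[-0.5,0,0],"grip":0.4},
  {"twist":[0,-0.8,0],"xyz":[-1,0,0],"grip":0.4},
  {"twist":[0,-1.2,0],"xyz":[-1.5,0,0],"grip":0.4},
  {"twist":[0,-1.6,0],"xyz":[-2,0,0],"grip":0.4},
  {"twist":[0,-1.8,0],"xyz":[-2.4,0,0],"grip":0.4},
])

```text
time: 4.75
ee_pos: [0.5503, -0.2555, 0.2462]
orientation: [-1.569, 0.001, -1.777]
wrist_force: [0.4, 0.1, -3.5]
opening: 0.13
```

Call:
servo_tool([
  {"twist":[0,-1.9,0],"xyz":[-2.6,0,0.1],"grip":0.4},
  {"twist":[0,-1.9,0],"xyz":[-2.6,0,0.2],"grip":0.4},
  {"twist":[0,-1.9,0],"xyz":[-2.6,0,0.2],"grip":0.4},
  {"twist":[0,-1.9,0],"xyz":[-2.6,0,0.3],"grip":0.4},
  {"twist":[0,-1.9,0],"xyz":[-2.6,0,0.4],"grip":0.4},
])

```text
time: 5.25
ee_pos: [0.5782, -0.1155, 0.2421]
orientation: [-1.576, 0.005, -1.596]
wrist_force: [1.2, 0.0, -3.9]
opening: 0.134
```

Call:
servo_tool([
  {"twist":[0,-1.9,0],"xyz":[-2.6,0,0.5],"grip":0.4},
  {"twist":[0,-1.9,0],"xyz":[-2.5,0,0.6],"grip":0.4},
  {"twist":[0,-1.9,0],"xyz":[-2.5,0,0.7],"grip":0.4},
  {"twist":[0,-1.9,0],"xyz":[-2.4,0,0.7],"grip":0.4},
  {"twist":[0,-1.8,0],"xyz":[-2.2,0,0.7],"grip":0.4},
])

```text
time: 5.75
ee_pos: [0.6012, 0.0187, 0.2388]
orientation: [-1.584, 0.004, -1.414]
wrist_force: [-1.8, -7.4, -1.5]
opening: 0.129
```

```bash
python3 -c "
from h import *
p,R=st();print(p,R.as_euler('xyz',degrees=True),ctrl.get_state()['wrist_force'])
P,Q=tcp_for_lip(-.005,-.026,.205,0);print(P)
w=np.r_[2.4,2,1.5,1,.5];rows(P,Q,w/w.sum())"
```

```text
[0.60121491 0.01869828 0.23881482] [-90.74903732   0.25482817 -81.01577462] [-1.75724981 -7.44166451 -1.5194268 ]
[0.62635278 0.0715752  0.2463    ]
tw [ 0.24 -1.33 -0.09] xyz [-1.57 -0.25  1.07]
tw [ 0.2  -1.11 -0.08] xyz [-1.28 -0.21  0.92]
tw [ 0.15 -0.83 -0.06] xyz [-0.95 -0.15  0.71]
tw [ 0.1  -0.56 -0.04] xyz [-0.63 -0.1   0.48]
tw [ 0.05 -0.28 -0.02] xyz [-0.31 -0.05  0.24]
```

A -7.4 N force along y: the scoop is touching the hopper's head wall (top about 184 mm). I'll back off and rise.

Call:
servo_tool([
  {"twist":[0,0,0],"xyz":[0.6,-0.3,0],"grip":0.4},
  {"twist":[0,0,0],"xyz":[0.3,-0.8,0],"grip":0.4},
  {"twist":[0,0,0],"xyz":[0,-1.2,0],"grip":0.4},
  {"twist":[0,0,0],"xyz":[0,-1.2,0],"grip":0.4},
  {"twist":[0,0,0],"xyz":[0,-0.6,0],"grip":0.4},
])

```text
time: 6.25
ee_pos: [0.601, 0.0118, 0.2807]
orientation: [-1.588, 0.008, -1.411]
wrist_force: [1.3, -0.3, -3.7]
opening: 0.131
```

```bash
python3 -c "
from h import *
p,R=st();print(p,R.as_euler('xyz',degrees=True),ctrl.get_state()['wrist_force'])
P,Q=tcp_for_lip(-.005,-.026,.24,0);print(P)
w=np.r_[.6,1.2,1.5,1.7,1.7,1.7,1.5,1.2,.6,.3];rows(P,Q,w/w.sum())
a=snap('top','t3.png')['image'];b=snap('side','s3.png')['image']
A=cv2.resize(a[150:320,200:330],None,fx=3,fy=3,interpolation=2);B=cv2.resize(b[170:340,230:360],None,fx=3,fy=3,interpolation=2)
cv2.imwrite('pics/c4.png',np.hstack([A,B])[:,:,::-1])"
```

```text
[0.60100725 0.01178767 0.28072511] [-90.99941723   0.43613916 -80.82534007] [ 1.28966184 -0.25389934 -3.69396759]
[0.62635278 0.0715752  0.2813    ]
tw [ 0.05 -0.2  -0.02] xyz [-0.27 -0.    0.17]
tw [ 0.1  -0.39 -0.05] xyz [-0.55 -0.01  0.35]
tw [ 0.12 -0.49 -0.06] xyz [-0.68 -0.01  0.44]
tw [ 0.14 -0.56 -0.07] xyz [-0.77 -0.01  0.5 ]
tw [ 0.14 -0.56 -0.07] xyz [-0.76 -0.01  0.51]
tw [ 0.14 -0.56 -0.07] xyz [-0.76 -0.01  0.52]
tw [ 0.12 -0.49 -0.06] xyz [-0.67 -0.01  0.46]
tw [ 0.1  -0.39 -0.05] xyz [-0.53 -0.01  0.38]
tw [ 0.05 -0.2  -0.02] xyz [-0.26 -0.    0.19]
tw [ 0.02 -0.1  -0.01] xyz [-0.13 -0.    0.1 ]
```

View pics/c4.png

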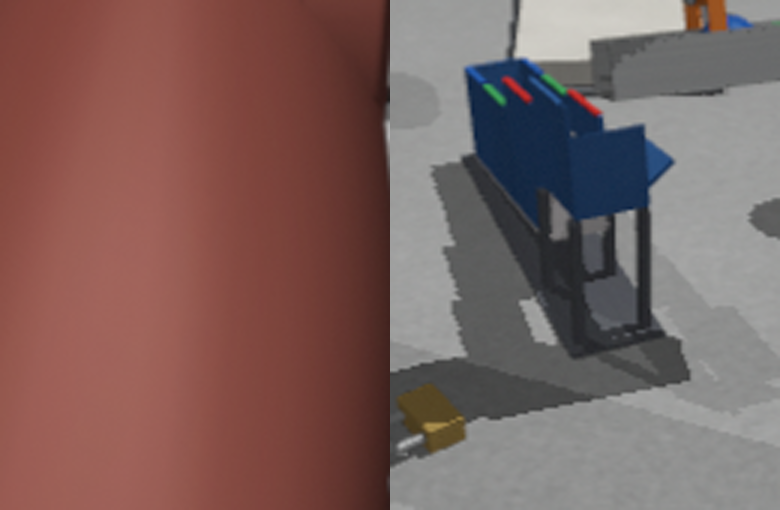

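```bash
cat >> h.py <<'E'
def scoop_overlay(n,src,dst,box,k):
    p,R=st(); im=cv2.imread('pics/'+src); x0,y0,x1,y1=box
    big=cv2.resize(im[y0:y1,x0:x1],None,fx=k,fy=k,interpolation=2)
    for L in ([[-85,28,39],[69,28,39],[69,28,16],[69,-28,16],[69,-28,39],[-85,-28,39],[-85,28,39]],[[-85,-28,0],[69,-28,16]],[[-8,-28,90],[-8,28,90]]):
        L=np.array(L,float)/1000-[-.008,0,.0573]; X=R.apply(np.c_[L[:,1],-L[:,2],-L[:,0]])+p
        P=(proj(n,X)-[x0,y0]+.5)*k; cv2.polylines(big,[P.round().astype(int).reshape(-1,1,2)],False,(0,255,255),1)
    cv2.imwrite('pics/'+dst,big)
E
python3 -c "
from h import *
scoop_overlay('side','s3.png','c5.png',(270,130,430,280),4)"
```

```text
(no output)
```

View pics/c5.png

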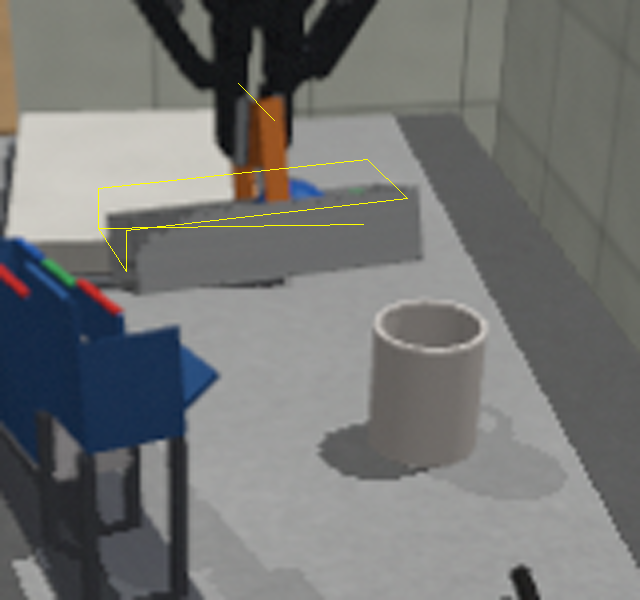

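The side crop shows the scoop rolled about the pad axis by the wall contact: the far rim is about 27 px too low, and the near handle end (282,96) too high. The balls are still in. I'll fit the slip.

```bash
cat > fit.py <<'E'
from h import *
from scipy.optimize import least_squares
p,R=st(); np.set_printoptions(precision=2,suppress=True)
off=np.array([270,130]);k=4
obs=[((69,-28,39),(132,229)),((-85,-28,39),(416,187)),((-85,-28,0),(421,258)),((69,28,39),(108,215)),((-2,-28,90),(262,98)),((-14,-28,90),(286,96)),((-2,-28,56),(266,202-2))]
L=np.array([o[0] for o in obs],float)/1000-[-.008,0,.076]; U=np.array([o[1] for o in obs],float)/k+off-.4
T=np.c_[L[:,1],-L[:,2],-L[:,0]]
g=p+R.apply([0,-.0187,0])
def X(q): return R.apply(Ro.from_euler('xyz',[q[3],q[4],q[0]],degrees=True).apply(T)+[q[1]/1000,q[2]/1000,0])+g
f=lambda q:(proj('side',X(q))-U).ravel()
for m in ('zr','all'):
    s=least_squares(lambda q:np.r_[f(np.r_[q[:3],q[3:]] if m=='all' else np.r_[q[:3],0,0]),q*[0,.03,.03,.3,.3]],np.zeros(5))
    print(m,s.x,np.abs(s.fun[:-5]).max()); print(s.fun[:-5].reshape(-1,2).tolist() and s.fun[:-5].reshape(-1,2))
E
python3 fit.py
```

```text
zr [-26.22  41.74 -14.5    0.     0.  ] 12.07979344638153
[[-1.   -1.55]
 [-1.09  0.95]
 [-0.38  1.77]
 [12.08  0.44]
 [-2.87  2.28]
 [-3.31  2.24]
 [-1.94 -6.45]]
all [-28.48  22.15  -6.61  -1.25  16.8 ] 6.3584161238644015
[[-0.83 -1.76]
 [ 1.38  0.75]
 [ 1.97  1.64]
 [ 3.58  0.17]
 [-2.2   2.82]
 [-2.48  2.69]
 [-1.48 -6.36]]
```

```bash
sed -i "s/,-28,/,+28,/g; s/((69,28,39),(108,215))/((69,-28,39),(108,215))/; s/,((-2,+28,56),(266,202-2))//" fit.py; python3 fit.py
```

```text
zr [-19.57   3.01   0.01   0.     0.  ] 2.3754032082183585
[[ 0.17 -2.38]
 [ 0.81  0.08]
 [ 0.66  1.05]
 [-0.57 -0.57]
 [-0.44  0.97]
 [-0.78  0.93]]
all [-17.79   1.76   0.02   1.19  -1.05] 1.4368755423756738
[[ 0.78 -1.44]
 [ 0.6  -0.65]
 [ 0.57  0.14]
 [-0.54 -0.46]
 [-0.41  1.26]
 [-0.81  1.09]]
```

```bash
cat >> h.py <<'E'
OFF=Ro.from_euler('z',-18.5,degrees=True); SL=np.array([.0022,0,0])
def tool_for_handle(h,yaw,tilt):
    R=pose(yaw,tilt)*OFF.inv(); return np.array(h)-R.apply(SL+[0,-.0187,0]),R
def handle_for_lip(rx,ry,z,tilt,yaw=193.1):
    return np.r_[RO,0]+RR.apply([rx,ry,0])+[0,0,z]-pose(yaw,tilt).apply([0,.060,-.077])
def now():
    p,R=st(); h=p+R.apply(SL+[0,-.0187,0]); S=R*OFF
    lip=h+S.apply([0,.060,-.077]); r=RR.inv().apply(lip-np.r_[RO,0]); x=-S.apply([0,0,1]);y=S.apply([1,0,0])
    print('handle',h.round(4),'lip in ramp',r.round(4),'yaw %.1f tilt %.1f roll %.1f'%(np.degrees(np.arctan2(x[1],x[0]))%360,-np.degrees(np.arcsin(x[2])),np.degrees(np.arcsin(y[2]))))
E
python3 -c "
from h import *
now();h=handle_for_lip(-.005,-.026,.24,0)
P,Q=tool_for_handle(h,193.1,0)
w=np.r_[.6,1.2,1.5,1.7,1.7,1.7,1.5,1.2,.6,.3];rows(P,Q,w/w.sum())"
```

```text
handle [0.602  0.0095 0.2992] lip in ramp [-0.0732  0.0138  0.2435] yaw 189.2 tilt -1.0 roll 18.1
tw [ 0.02 -0.2   0.9 ] xyz [-0.32 -0.01  0.17]
tw [ 0.03 -0.4   1.8 ] xyz [-0.63 -0.02  0.34]
tw [ 0.04 -0.5   2.26] xyz [-0.78  0.01  0.43]
tw [ 0.04 -0.57  2.56] xyz [-0.88  0.04  0.49]
tw [ 0.04 -0.57  2.56] xyz [-0.88  0.08  0.5 ]
tw [ 0.04 -0.57  2.56] xyz [-0.87  0.12  0.51]
tw [ 0.04 -0.5   2.26] xyz [-0.75  0.14  0.46]
tw [ 0.03 -0.4   1.8 ] xyz [-0.6   0.14  0.37]
tw [ 0.02 -0.2   0.9 ] xyz [-0.29  0.08  0.19]
tw [ 0.01 -0.1   0.45] xyz [-0.15  0.04  0.09]
```

Call:
servo_tool([
  {"twist":[0,-0.2,0.9],"xyz":[-0.3,0,0.2],"grip":0.4},
  {"twist":[0,-0.4,1.8],"xyz":[-0.6,0,0.3],"grip":0.4},
  {"twist":[0,-0.5,2.3],"xyz":[-0.8,0,0.4],"grip":0.4},
  {"twist":[0,-0.6,2.6],"xyz":[-0.9,0,0.5],"grip":0.4},
  {"twist":[0,-0.6,2.6],"xyz":[-0.9,0.1,0.5],"grip":0.4},
])

```text
time: 6.85
ee_pos: [0.6134, 0.0504, 0.2811]
orientation: [-1.585, 0.195, -1.373]
wrist_force: [0.1, 0.5, -3.7]
opening: 0.127
```

Call:
servo_tool([
  {"twist":[0,-0.6,2.6],"xyz":[-0.9,0.1,0.5],"grip":0.4},
  {"twist":[0,-0.5,2.3],"xyz":[-0.8,0.1,0.5],"grip":0.4},
  {"twist":[0,-0.4,1.8],"xyz":[-0.6,0.1,0.4],"grip":0.4},
  {"twist":[0,-0.2,1],"xyz":[-0.3,0,0.2],"grip":0.4},
  {"twist":[0,0,0],"xyz":[0,0,0],"grip":0.4},
])

```text
time: 7.35
ee_pos: [0.6243, 0.0794, 0.2814]
orientation: [-1.58, 0.341, -1.346]
wrist_force: [0.9, 0.6, -3.6]
opening: 0.133
```

```bash
python3 -c "
from h import *
now();print(ctrl.get_state()['wrist_force'],ctrl.get_state()['time'])
h=handle_for_lip(-.005,-.026,.24,0)
P,Q=tool_for_handle(h,193.1,0)
rows(P,Q,[.5,.5])
b=snap('side','s4.png')
# overlay in corrected frame
p,R=st();h=p+R.apply(SL+[0,-.0187,0]);S=R*OFF
import h as H
H.st=lambda:(h+S.apply([0,.0187,0]),S)
scoop_overlay('side','s4.png','c6.png',(270,130,430,280),4)"
```

```text
handle [0.6263 0.0713 0.2983] lip in ramp [-0.0042 -0.0254  0.239 ] yaw 193.1 tilt -0.5 roll -1.0
[ 0.90125012  0.59317303 -3.60205445] 7.35
tw [ 0.24 -0.09 -0.51] xyz [-0.02 -0.07  0.01]
tw [ 0.24 -0.09 -0.51] xyz [-0.02 -0.07  0.01]
```

View pics/c6.png

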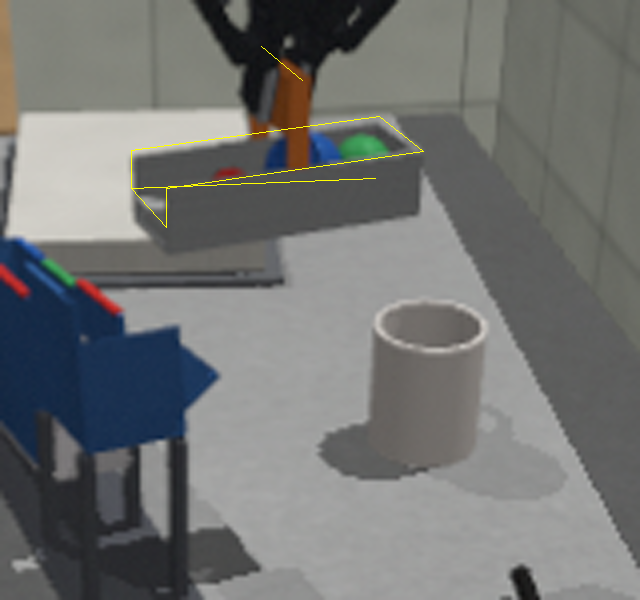

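The overlay on the corrected scoop now fits it within a pixel or two. The scoop is level and all three balls are in. Starting the tip.

```bash
python3 -c "
from h import *
A=tool_for_handle(handle_for_lip(-.005,-.026,.175,14),193.1,14)
w=np.r_[.5,1,1,1,1,1,1,1,1,.5];rows(*A,w/w.sum())
B=tool_for_handle(handle_for_lip(-.005,-.026,.165,24),193.1,24)
print();rows(*B,[.1]*10,*A)
C=tool_for_handle(handle_for_lip(-.005,-.026,.165,41),193.1,41)
print();rows(*C,[.1]*10,*B)
"
```

```text
tw [ 0.76 -0.26 -0.05] xyz [ 0.09  0.24 -0.07]
tw [ 1.53 -0.53 -0.11] xyz [ 0.17  0.48 -0.14]
tw [ 1.53 -0.53 -0.11] xyz [ 0.17  0.48 -0.15]
tw [ 1.53 -0.53 -0.11] xyz [ 0.17  0.47 -0.17]
tw [ 1.53 -0.53 -0.11] xyz [ 0.16  0.47 -0.18]
tw [ 1.53 -0.53 -0.11] xyz [ 0.16  0.47 -0.2 ]
tw [ 1.53 -0.53 -0.11] xyz [ 0.16  0.46 -0.21]
tw [ 1.53 -0.53 -0.11] xyz [ 0.15  0.45 -0.22]
tw [ 1.53 -0.53 -0.11] xyz [ 0.15  0.45 -0.24]
tw [ 0.76 -0.26 -0.05] xyz [ 0.07  0.22 -0.12]

tw [ 0.95 -0.32  0.  ] xyz [-0.01 -0.03 -0.11]
tw [ 0.95 -0.32 -0.  ] xyz [-0.01 -0.03 -0.11]
tw [ 0.95 -0.32  0.  ] xyz [-0.01 -0.03 -0.11]
tw [ 0.95 -0.32 -0.  ] xyz [-0.01 -0.03 -0.11]
tw [ 0.95 -0.32  0.  ] xyz [-0.01 -0.04 -0.11]
tw [ 0.95 -0.32 -0.  ] xyz [-0.01 -0.04 -0.11]
tw [ 0.95 -0.32  0.  ] xyz [-0.01 -0.04 -0.11]
tw [ 0.95 -0.32  0.  ] xyz [-0.01 -0.04 -0.11]
tw [ 0.95 -0.32  0.  ] xyz [-0.01 -0.04 -0.11]
tw [ 0.95 -0.32 -0.  ] xyz [-0.01 -0.04 -0.1 ]

tw [ 1.61 -0.54  0.  ] xyz [-0.07 -0.2  -0.16]
tw [ 1.61 -0.54 -0.  ] xyz [-0.07 -0.2  -0.15]
tw [ 1.61 -0.54  0.  ] xyz [-0.07 -0.2  -0.15]
tw [ 1.61 -0.54 -0.  ] xyz [-0.07 -0.21 -0.14]
tw [ 1.61 -0.54 -0.  ] xyz [-0.07 -0.21 -0.13]
tw [ 1.61 -0.54  0.  ] xyz [-0.07 -0.22 -0.13]
tw [ 1.61 -0.54 -0.  ] xyz [-0.07 -0.22 -0.12]
tw [ 1.61 -0.54  0.  ] xyz [-0.07 -0.22 -0.11]
tw [ 1.61 -0.54  0.  ] xyz [-0.08 -0.23 -0.11]
tw [ 1.61 -0.54  0.  ] xyz [-0.08 -0.23 -0.1 ]
```

Call:
servo_tool([
  {"twist":[0.8,-0.3,-0.2],"xyz":[0.1,0.25,-0.07],"grip":0.4},
  {"twist":[1.5,-0.5,-0.2],"xyz":[0.17,0.48,-0.14],"grip":0.4},
  {"twist":[1.5,-0.5,-0.2],"xyz":[0.17,0.48,-0.15],"grip":0.4},
  {"twist":[1.5,-0.5,-0.1],"xyz":[0.17,0.47,-0.17],"grip":0.4},
  {"twist":[1.5,-0.5,-0.1],"xyz":[0.16,0.47,-0.18],"grip":0.4},
])

```text
time: 7.9
ee_pos: [0.6183, 0.0767, 0.2575]
orientation: [-1.444, 0.319, -1.303]
wrist_force: [0.9, -0.4, -4.2]
opening: 0.132
```

Call:
servo_tool([
  {"twist":[1.5,-0.5,-0.1],"xyz":[0.16,0.47,-0.2],"grip":0.4},
  {"twist":[1.5,-0.5,-0.1],"xyz":[0.16,0.46,-0.21],"grip":0.4},
  {"twist":[1.5,-0.5,-0.1],"xyz":[0.15,0.45,-0.22],"grip":0.4},
  {"twist":[1.5,-0.5,-0.1],"xyz":[0.15,0.45,-0.24],"grip":0.4},
  {"twist":[0.5,-0.2,0],"xyz":[0.07,0.2,-0.1],"grip":0.4},
])

```text
time: 8.4
ee_pos: [0.6098, 0.0745, 0.2343]
orientation: [-1.315, 0.3, -1.265]
wrist_force: [-1.0, 1.1, -3.6]
opening: 0.131
```

```bash
python3 -c "
from h import *
now();print(ctrl.get_state()['wrist_force'])
B=tool_for_handle(handle_for_lip(-.005,-.026,.165,24),193.1,24)
rows(*B,[.1]*10)"
```

```text
handle [0.6076 0.066  0.2509] lip in ramp [-0.007  -0.0232  0.1741] yaw 193.1 tilt 14.0 roll 0.7
[-0.96365796  1.06432252 -3.64698242]
tw [ 0.95 -0.31  0.08] xyz [-0.02 -0.03 -0.08]
tw [ 0.95 -0.31  0.08] xyz [-0.02 -0.03 -0.08]
tw [ 0.95 -0.31  0.08] xyz [-0.02 -0.03 -0.08]
tw [ 0.95 -0.31  0.08] xyz [-0.03 -0.03 -0.08]
tw [ 0.95 -0.31  0.08] xyz [-0.03 -0.03 -0.08]
tw [ 0.95 -0.31  0.08] xyz [-0.03 -0.03 -0.08]
tw [ 0.95 -0.31  0.08] xyz [-0.03 -0.04 -0.08]
tw [ 0.95 -0.31  0.08] xyz [-0.03 -0.04 -0.08]
tw [ 0.95 -0.31  0.08] xyz [-0.03 -0.04 -0.08]
tw [ 0.95 -0.31  0.08] xyz [-0.03 -0.04 -0.08]
```

Call:
servo_tool([
  {"twist":[0,0,0],"xyz":[0,0,0],"grip":0.4},
  {"twist":[0.9,-0.3,0.1],"xyz":[0,0,-0.1],"grip":0.4},
  {"twist":[0.9,-0.3,0.1],"xyz":[0,0,-0.1],"grip":0.4},
  {"twist":[0.9,-0.3,0.1],"xyz":[0,0,-0.1],"grip":0.4},
  {"twist":[0.9,-0.3,0.1],"xyz":[0,0,-0.1],"grip":0.4},
])

```text
time: 8.9
ee_pos: [0.6063, 0.0735, 0.234]
orientation: [-1.24, 0.299, -1.24]
wrist_force: [-0.6, -0.5, -3.6]
opening: 0.128
```

Call:
servo_tool([
  {"twist":[0.8,-0.3,0.1],"xyz":[0,0,-0.1],"grip":0.4},
  {"twist":[0.8,-0.3,0.1],"xyz":[0,-0.1,-0.1],"grip":0.4},
  {"twist":[0.8,-0.3,0.1],"xyz":[0,0,-0.1],"grip":0.4},
  {"twist":[0.8,-0.3,0.1],"xyz":[0,-0.1,-0.1],"grip":0.4},
  {"twist":[0,0,0],"xyz":[0,0,0],"grip":0.4},
])

```text
time: 9.4
ee_pos: [0.6011, 0.0715, 0.2345]
orientation: [-1.172, 0.298, -1.215]
wrist_force: [0.5, -0.6, -3.1]
opening: 0.135
```

Call:
servo_tool([
  {"twist":[0,0,0],"xyz":[0,0,0],"grip":0.4},
  {"twist":[0,0,0],"xyz":[0,0,0],"grip":0.4},
  {"twist":[0,0,0],"xyz":[0,0,0],"grip":0.4},
  {"twist":[0,0,0],"xyz":[0,0,0],"grip":0.4},
  {"twist":[0,0,0],"xyz":[0,0,0],"grip":0.4},
])

```text
time: 9.9
ee_pos: [0.6019, 0.0714, 0.2351]
orientation: [-1.171, 0.298, -1.215]
wrist_force: [0.6, -0.1, -3.1]
opening: 0.13
```

```bash
cat > look.py <<'E'
import sys
from h import *
now();print(ctrl.get_state()['wrist_force'])
b=snap('side',sys.argv[1]+'.png')['image'].astype(int)
r,g,bl=b[...,0],b[...,1],b[...,2]
for n,m in(('red',(r>110)&(g<60)&(bl<60)),('green',(g>90)&(r<70)&(bl<100)),('blue',(bl>110)&(r<60)&(g<100))):
    c=cv2.connectedComponentsWithStats(m[100:300,230:440].astype(np.uint8))
    print(n,[(c[3][i].round()+[230,100],int(c[2][i,4])) for i in range(1,c[0]) if c[2][i,4]>5])
E
python3 look.py s5; python3 -c "
from h import *
B=tool_for_handle(handle_for_lip(-.005,-.026,.165,24),193.1,24);rows(*B,[.5,.5])"
```

```text
handle [0.5975 0.0622 0.2509] lip in ramp [-0.0079 -0.0237  0.1665] yaw 193.3 tilt 21.9 roll 0.1
[ 0.61716059 -0.09438314 -3.12734624]
red [(array([272., 199.]), 26), (array([294., 203.]), 22)]
green [(array([284., 198.]), 15), (array([264., 201.]), 25), (array([403., 297.]), 90)]
blue [(array([277., 192.]), 10), (array([258., 195.]), 17), (array([281., 199.]), 18)]
tw [ 1.05 -0.24 -0.02] xyz [-0.13  0.01 -0.  ]
tw [ 1.05 -0.24 -0.02] xyz [-0.13  0.01 -0.  ]
```

Call:
servo_tool([
  {"twist":[1,-0.3,0],"xyz":[-0.1,0,0],"grip":0.4},
  {"twist":[1,-0.3,0],"xyz":[-0.1,0,0],"grip":0.4},
  {"twist":[0,0,0],"xyz":[0,0,0],"grip":0.4},
  {"twist":[0,0,0],"xyz":[0,0,0],"grip":0.4},
  {"twist":[0,0,0],"xyz":[0,0,0],"grip":0.4},
])

```text
time: 10.45
ee_pos: [0.6008, 0.0736, 0.2356]
orientation: [-1.13, 0.294, -1.204]
wrist_force: [0.1, 0.1, -1.6]
opening: 0.132
```

Call:
servo_tool([
  {"twist":[1.2,-0.4,0],"xyz":[-0.1,-0.1,-0.15],"grip":0.4},
  {"twist":[1.2,-0.4,0],"xyz":[0,-0.1,-0.1],"grip":0.4},
  {"twist":[0,0,0],"xyz":[0,0,0],"grip":0.4},
  {"twist":[0,0,0],"xyz":[0,0,0],"grip":0.4},
  {"twist":[0,0,0],"xyz":[0,0,0],"grip":0.4},
])

```text
time: 10.95
ee_pos: [0.5978, 0.0728, 0.2368]
orientation: [-1.082, 0.287, -1.19]
wrist_force: [0.3, -0.2, -2.5]
opening: 0.132
```

Call:
servo_tool([
  {"twist":[1.3,-0.4,0],"xyz":[-0.1,-0.2,-0.15],"grip":0.4},
  {"twist":[1.3,-0.4,0],"xyz":[0,-0.2,-0.1],"grip":0.4},
  {"twist":[1.3,-0.4,0],"xyz":[-0.1,-0.2,-0.1],"grip":0.4},
  {"twist":[0,0,0],"xyz":[0,0,0],"grip":0.4},
  {"twist":[0,0,0],"xyz":[0,0,0],"grip":0.4},
])

```text
time: 11.45
ee_pos: [0.5924, 0.0711, 0.2412]
orientation: [-1.006, 0.275, -1.171]
wrist_force: [-0.3, -1.0, -2.7]
opening: 0.135
```

```bash
python3 look.py s6; python3 -c "
from h import *
B=tool_for_handle(handle_for_lip(-.006,-.025,.165,41),193.1,41);rows(*B,[.1]*10)"
```

```text
handle [0.5857 0.0613 0.2558] lip in ramp [-0.0058 -0.026   0.1647] yaw 193.1 tilt 31.0 roll 0.0
[-0.26663412 -1.00444367 -2.66400342]
red [(array([272., 199.]), 26), (array([294., 203.]), 22)]
green [(array([284., 198.]), 15), (array([264., 201.]), 25), (array([403., 297.]), 90)]
blue [(array([277., 192.]), 10), (array([258., 195.]), 19), (array([280., 199.]), 15)]
tw [ 0.95 -0.31 -0.  ] xyz [-0.04 -0.13 -0.09]
tw [ 0.95 -0.31 -0.  ] xyz [-0.04 -0.13 -0.09]
tw [ 0.95 -0.31 -0.  ] xyz [-0.04 -0.13 -0.09]
tw [ 0.95 -0.31 -0.  ] xyz [-0.04 -0.13 -0.09]
tw [ 0.95 -0.31 -0.  ] xyz [-0.04 -0.14 -0.08]
tw [ 0.95 -0.31 -0.  ] xyz [-0.04 -0.14 -0.08]
tw [ 0.95 -0.31 -0.  ] xyz [-0.04 -0.14 -0.08]
tw [ 0.95 -0.31 -0.  ] xyz [-0.04 -0.14 -0.08]
tw [ 0.95 -0.31 -0.  ] xyz [-0.04 -0.14 -0.07]
tw [ 0.95 -0.31 -0.  ] xyz [-0.04 -0.14 -0.07]
```

Call:
servo_tool([
  {"twist":[1.3,-0.4,0],"xyz":[0,-0.2,-0.1],"grip":0.4},
  {"twist":[1.3,-0.4,0],"xyz":[-0.1,-0.2,-0.1],"grip":0.4},
  {"twist":[1.3,-0.4,0],"xyz":[0,-0.2,-0.1],"grip":0.4},
  {"twist":[1.3,-0.4,0],"xyz":[-0.1,-0.2,-0.1],"grip":0.4},
  {"twist":[1.3,-0.4,0],"xyz":[0,-0.2,-0.1],"grip":0.4},
])

```text
time: 12.0
ee_pos: [0.5839, 0.0676, 0.2474]
orientation: [-0.877, 0.253, -1.138]
wrist_force: [-0.2, -0.3, -1.8]
opening: 0.131
```

Call:
servo_tool([
  {"twist":[1.3,-0.4,0],"xyz":[-0.1,-0.2,-0.1],"grip":0.4},
  {"twist":[1.3,-0.4,0],"xyz":[-0.1,-0.2,-0.1],"grip":0.4},
  {"twist":[1,-0.3,0],"xyz":[0,-0.1,-0.1],"grip":0.4},
  {"twist":[0,0,0],"xyz":[0,0,0],"grip":0.4},
  {"twist":[0,0,0],"xyz":[0,0,0],"grip":0.4},
])

```text
time: 12.5
ee_pos: [0.577, 0.0663, 0.2495]
orientation: [-0.805, 0.239, -1.123]
wrist_force: [0.2, -0.3, -2.3]
opening: 0.13
```

Call:
servo_tool([
  {"twist":[0,0,0],"xyz":[0,0,0],"grip":0.4},
  {"twist":[0,0,0],"xyz":[0,0,0],"grip":0.4},
  {"twist":[0,0,0],"xyz":[0,0,0],"grip":0.4},
  {"twist":[0,0,0],"xyz":[0,0,0],"grip":0.4},
  {"twist":[0,0,0],"xyz":[0,0,0],"grip":0.4},
])

```text
time: 13.0
ee_pos: [0.5779, 0.0663, 0.2498]
orientation: [-0.805, 0.238, -1.122]
wrist_force: [-0.3, 0.2, -2.6]
opening: 0.131
```

```bash
python3 look.py s7; python3 -c "
from h import *
# retreat: back out along apron/up, still tilted, then level
C=tool_for_handle(handle_for_lip(-.006,-.04,.25,20),193.1,20);w=np.r_[.5,1,1,1,1,1,1,1,1,.5];rows(*C,w/w.sum())"
```

```text
handle [0.5685 0.0559 0.2624] lip in ramp [-0.007  -0.0266  0.1662] yaw 192.9 tilt 42.3 roll -0.1
[-0.26479885  0.18663561 -2.56461428]
red [(array([272., 199.]), 25), (array([294., 203.]), 22)]
green [(array([284., 198.]), 16), (array([264., 201.]), 25), (array([403., 297.]), 90)]
blue [(array([277., 192.]), 10), (array([258., 195.]), 18), (array([280., 199.]), 15), (array([296., 214.]), 10), (array([317., 228.]), 7)]
tw [-1.18  0.39 -0.  ] xyz [-0.04 -0.11  0.43]
tw [-2.36  0.77 -0.  ] xyz [-0.09 -0.23  0.85]
tw [-2.36  0.77 -0.  ] xyz [-0.1  -0.26  0.84]
tw [-2.36  0.77 -0.  ] xyz [-0.11 -0.3   0.83]
tw [-2.36  0.77 -0.  ] xyz [-0.13 -0.33  0.81]
tw [-2.36  0.77 -0.  ] xyz [-0.14 -0.36  0.79]
tw [-2.36  0.77 -0.  ] xyz [-0.15 -0.4   0.78]
tw [-2.36  0.77 -0.  ] xyz [-0.16 -0.43  0.76]
tw [-2.36  0.77 -0.  ] xyz [-0.17 -0.46  0.74]
tw [-1.18  0.39 -0.  ] xyz [-0.09 -0.24  0.36]
```

Wrist load dropped by about 1.1 N, matching all three balls (1.07 N). Backing out.

Call:
servo_tool([
  {"twist":[-1.2,0.4,0],"xyz":[0,-0.2,0.4],"grip":0.4},
  {"twist":[-2.4,0.8,0],"xyz":[-0.1,-0.3,0.9],"grip":0.4},
  {"twist":[-2.4,0.8,0],"xyz":[-0.1,-0.3,0.9],"grip":0.4},
  {"twist":[-2.4,0.8,0],"xyz":[-0.1,-0.4,0.9],"grip":0.4},
  {"twist":[-2.4,0.8,0],"xyz":[-0.1,-0.4,0.9],"grip":0.4},
])

```text
time: 13.55
ee_pos: [0.597, 0.0703, 0.286]
orientation: [-1.018, 0.281, -1.178]
wrist_force: [-0.2, -0.7, -2.4]
opening: 0.13
```

Call:
servo_tool([
  {"twist":[-2.4,0.8,0],"xyz":[-0.1,-0.4,0.8],"grip":0.4},
  {"twist":[-2.4,0.8,0],"xyz":[-0.1,-0.5,0.8],"grip":0.4},
  {"twist":[-2.4,0.8,0],"xyz":[-0.2,-0.5,0.8],"grip":0.4},
  {"twist":[-2.4,0.8,0],"xyz":[-0.2,-0.5,0.8],"grip":0.4},
  {"twist":[-2.4,0.8,0],"xyz":[-0.2,-0.5,0.8],"grip":0.4},
])

```text
time: 14.05
ee_pos: [0.6232, 0.0763, 0.3282]
orientation: [-1.254, 0.311, -1.245]
wrist_force: [0.4, -1.3, -2.2]
opening: 0.133
```

```bash
python3 -c "
from h import *
now();print(ctrl.get_state()['wrist_force'])
# over the mat, lip 162 yaw, handle at mat centre (slightly rear), high
d=np.array([-.951,.309]);hm=np.r_[np.array([.528,-.318])-.004*d,.30]
print(hm);C=tool_for_handle(hm,162,0)
w=np.r_[.5,1,[1.3]*15,1,.7,.3];rows(*C,w/w.sum())"
```

```text
handle [0.6201 0.0673 0.3445] lip in ramp [-0.0074 -0.0402  0.2644] yaw 192.9 tilt 17.2 roll -0.2
[ 0.44226207 -1.3433042  -2.21646279]
[ 0.531804 -0.319236  0.3     ]
tw [-0.13  0.75 -0.1 ] xyz [ 0.73 -0.27 -0.39]
tw [-0.27  1.5  -0.21] xyz [ 1.48 -0.53 -0.76]
tw [-0.35  1.95 -0.27] xyz [ 1.95 -0.67 -0.94]
tw [-0.35  1.95 -0.27] xyz [ 1.98 -0.66 -0.88]
tw [-0.35  1.95 -0.27] xyz [ 2.01 -0.64 -0.82]
tw [-0.35  1.95 -0.27] xyz [ 2.04 -0.63 -0.75]
tw [-0.35  1.95 -0.27] xyz [ 2.07 -0.62 -0.68]
tw [-0.35  1.95 -0.27] xyz [ 2.09 -0.6  -0.62]
tw [-0.35  1.95 -0.27] xyz [ 2.12 -0.59 -0.55]
tw [-0.35  1.95 -0.27] xyz [ 2.14 -0.58 -0.48]
tw [-0.35  1.95 -0.27] xyz [ 2.15 -0.56 -0.41]
tw [-0.35  1.95 -0.27] xyz [ 2.17 -0.55 -0.34]
tw [-0.35  1.95 -0.27] xyz [ 2.18 -0.54 -0.27]
tw [-0.35  1.95 -0.27] xyz [ 2.19 -0.53 -0.2 ]
tw [-0.35  1.95 -0.27] xyz [ 2.2  -0.51 -0.13]
tw [-0.35  1.95 -0.27] xyz [ 2.21 -0.5  -0.06]
tw [-0.35  1.95 -0.27] xyz [ 2.21 -0.49  0.02]
tw [-0.27  1.5  -0.21] xyz [ 1.7  -0.37  0.07]
tw [-0.19  1.05 -0.15] xyz [ 1.19 -0.26  0.08]
tw [-0.08  0.45 -0.06] xyz [ 0.51 -0.11  0.04]
```

Call:
servo_tool([
  {"twist":[-0.2,1,-0.1],"xyz":[0.8,-0.3,-0.4],"grip":0.4},
  {"twist":[-0.3,1.5,-0.2],"xyz":[1.5,-0.5,-0.8],"grip":0.4},
  {"twist":[-0.4,2.5,-0.3],"xyz":[2.5,-0.8,-1.2],"grip":0.4},
  {"twist":[-0.5,2.7,-0.4],"xyz":[2.8,-0.9,-1.2],"grip":0.4},
  {"twist":[-0.5,2.7,-0.4],"xyz":[2.9,-0.9,-1.1],"grip":0.4},
])

```text
time: 14.55
ee_pos: [0.5951, -0.043, 0.3119]
orientation: [-1.351, 0.337, -1.441]
wrist_force: [0.5, -0.9, -2.5]
opening: 0.13
```

Call:
servo_tool([
  {"twist":[-0.5,2.7,-0.4],"xyz":[2.9,-0.9,-1.0],"grip":0.4},
  {"twist":[-0.5,2.7,-0.4],"xyz":[2.9,-0.8,-0.9],"grip":0.4},
  {"twist":[-0.5,2.7,-0.4],"xyz":[3,-0.8,-0.7],"grip":0.4},
  {"twist":[-0.5,2.7,-0.4],"xyz":[3,-0.8,-0.6],"grip":0.4},
  {"twist":[-0.5,2.7,-0.4],"xyz":[3,-0.8,-0.5],"grip":0.4},
])

```text
time: 15.05
ee_pos: [0.5467, -0.2063, 0.2906]
orientation: [-1.486, 0.341, -1.716]
wrist_force: [-0.0, -0.8, -3.1]
opening: 0.132
```

```bash
cat > mat.py <<'E'
import sys
from h import *
now();print(ctrl.get_state()['wrist_force'])
d=np.array([-.951,.309]);hm=np.r_[np.array([.528,-.318])-.004*d,float(sys.argv[1])]
C=tool_for_handle(hm,162,0);w=np.array(eval(sys.argv[2]),float);rows(*C,w/w.sum())
E
python3 mat.py .2 '[1.3]*7+[1,.7,.3]'
```

```text
handle [ 0.5439 -0.2142  0.3074] lip in ramp [-0.2355  0.1079  0.2414] yaw 170.1 tilt 4.6 roll -1.1
[-1.58632648e-03 -7.77939650e-01 -3.09937699e+00]
tw [-0.2   1.07 -0.17] xyz [ 1.59  0.77 -0.03]
tw [-0.2   1.07 -0.17] xyz [1.59 0.78 0.  ]
tw [-0.2   1.07 -0.17] xyz [1.59 0.78 0.03]
tw [-0.2   1.07 -0.17] xyz [1.58 0.79 0.07]
tw [-0.2   1.07 -0.17] xyz [1.58 0.79 0.1 ]
tw [-0.2   1.07 -0.17] xyz [1.58 0.79 0.13]
tw [-0.2   1.07 -0.17] xyz [1.57 0.8  0.16]
tw [-0.15  0.82 -0.13] xyz [1.2  0.62 0.15]
tw [-0.11  0.58 -0.09] xyz [0.84 0.43 0.12]
tw [-0.05  0.25 -0.04] xyz [0.36 0.19 0.05]
```

Call:
servo_tool([
  {"twist":[-0.3,1.5,-0.2],"xyz":[2.2,1.1,0],"grip":0.4},
  {"twist":[-0.3,1.4,-0.2],"xyz":[2.1,1.1,0],"grip":0.4},
  {"twist":[-0.3,1.3,-0.2],"xyz":[2,1.1,0],"grip":0.4},
  {"twist":[-0.2,1.2,-0.2],"xyz":[1.8,1,0.1],"grip":0.4},
  {"twist":[-0.2,1,-0.2],"xyz":[1.6,0.8,0.1],"grip":0.4},
])

```text
time: 15.55
ee_pos: [0.5328, -0.288, 0.2029]
orientation: [-1.552, 0.33, -1.849]
wrist_force: [1.4, -0.2, -2.0]
opening: 0.132
```

Call:
servo_tool([
  {"twist":[-0.2,0.8,-0.1],"xyz":[1.4,0.7,0.1],"grip":0.4},
  {"twist":[-0.1,0.7,-0.1],"xyz":[1.2,0.5,0.1],"grip":0.4},
  {"twist":[-0.1,0.5,-0.1],"xyz":[0.8,0.3,0.1],"grip":0.4},
  {"twist":[0,0,0],"xyz":[0,0,0],"grip":0.4},
  {"twist":[0,0,0],"xyz":[0,0,0],"grip":0.4},
])

```text
time: 16.05
ee_pos: [0.5275, -0.3171, 0.1731]
orientation: [-1.576, 0.326, -1.89]
wrist_force: [-0.1, 1.4, -2.6]
opening: 0.131
```

```bash
python3 mat.py .10 '[1,1,1,1,1,1,1,.7]'; python3 -c "
from h import *
a=snap('top','t8.png')['image'];b=snap('side','s8.png')['image']
A=cv2.resize(a[235:350,125:325],None,fx=2.6,fy=2.6,interpolation=2)
B=cv2.resize(b[190:440,230:400],None,fx=1.6,fy=1.6,interpolation=2)
o=np.zeros((400,800,3),np.uint8);o[:A.shape[0],:A.shape[1]]=A;o[:400,800-272:]=B;cv2.imwrite('pics/c8.png',o[:,:,::-1])"
```

```text
handle [ 0.525  -0.3248  0.1901] lip in ramp [-0.3278  0.1515  0.1305] yaw 161.8 tilt -0.3 roll -0.2
[-0.05679668  1.38500056 -2.606658  ]
tw [ 0.03 -0.04 -0.02] xyz [0.28 1.14 0.07]
tw [ 0.03 -0.04 -0.02] xyz [0.28 1.14 0.07]
tw [ 0.03 -0.04 -0.02] xyz [0.28 1.14 0.07]
tw [ 0.03 -0.04 -0.02] xyz [0.28 1.14 0.07]
tw [ 0.03 -0.04 -0.02] xyz [0.28 1.14 0.06]
tw [ 0.03 -0.04 -0.02] xyz [0.28 1.14 0.06]
tw [ 0.03 -0.04 -0.02] xyz [0.28 1.14 0.06]
tw [ 0.02 -0.03 -0.02] xyz [0.2  0.8  0.04]
```

View pics/c8.png

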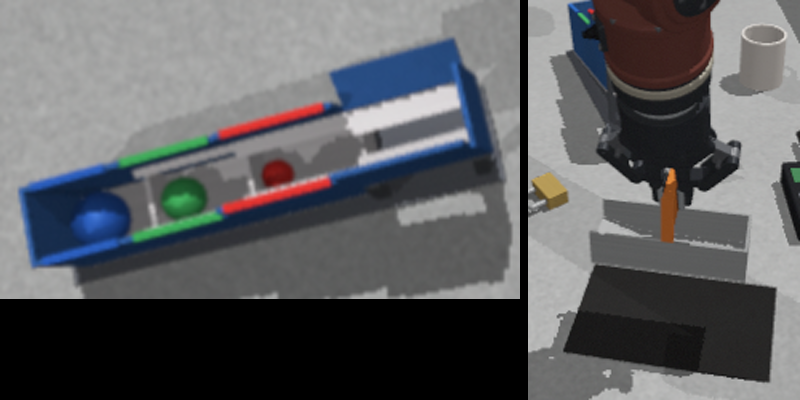

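The top crop shows red in pocket 1 (277,174), green in pocket 2 (184,199) and blue in pocket 3 (100,217). The scoop is empty, so I'm lowering it onto the mat.

Call:
servo_tool([
  {"twist":[0,0,0],"xyz":[0.3,0.9,0.1],"grip":0.4},
  {"twist":[0,0,0],"xyz":[0.4,1.5,0.1],"grip":0.4},
  {"twist":[0,0,0],"xyz":[0.4,1.5,0.1],"grip":0.4},
  {"twist":[0,0,0],"xyz":[0.4,1.5,0.1],"grip":0.4},
  {"twist":[0,0,0],"xyz":[0.3,1.2,0],"grip":0.4},
])

```text
time: 16.65
ee_pos: [0.535, -0.3142, 0.1051]
orientation: [-1.568, 0.323, -1.885]
wrist_force: [-0.4, -0.2, -2.8]
opening: 0.131
```

Call:
servo_tool([
  {"twist":[0.2,0,0],"xyz":[0.2,0.9,0.1],"grip":0.4},
  {"twist":[0,0,0],"xyz":[0.2,0.5,0],"grip":0.4},
  {"twist":[0,0,0],"xyz":[0,0,0],"grip":0.4},
  {"twist":[0,0,0],"xyz":[0,0,0],"grip":0.4},
  {"twist":[0,0,0],"xyz":[0,0,0],"grip":0.4},
])

```text
time: 17.15
ee_pos: [0.5361, -0.3129, 0.0888]
orientation: [-1.565, 0.323, -1.885]
wrist_force: [-0.0, 1.1, -2.7]
opening: 0.129
```

```bash
python3 mat.py .079 '[1,1,1,1,1]'
```

```text
handle [ 0.5335 -0.3205  0.1058] lip in ramp [-0.3261  0.1419  0.0454] yaw 161.9 tilt 0.3 roll -0.0
[-0.02074328  1.11317024 -2.65817144]
tw [-0.06  0.   -0.  ] xyz [ 0.16  0.51 -0.04]
tw [-0.06  0.   -0.  ] xyz [ 0.16  0.51 -0.04]
tw [-0.06  0.   -0.  ] xyz [ 0.16  0.51 -0.04]
tw [-0.06  0.   -0.  ] xyz [ 0.16  0.51 -0.04]
tw [-0.06  0.   -0.  ] xyz [ 0.16  0.51 -0.04]
```

Call:
servo_tool([
  {"twist":[-0.2,0,0],"xyz":[0.2,0.6,0],"grip":0.4},
  {"twist":[0,0,0],"xyz":[0.2,0.6,-0.1],"grip":0.4},
  {"twist":[0,0,0],"xyz":[0.2,0.5,-0.1],"grip":0.4},
  {"twist":[0,0,0],"xyz":[0.1,0.4,0],"grip":0.4},
  {"twist":[0,0,0],"xyz":[0,0,0],"grip":0.4},
])

```text
time: 17.65
ee_pos: [0.5344, -0.3129, 0.0655]
orientation: [-1.568, 0.322, -1.884]
wrist_force: [0.3, 1.0, -2.7]
opening: 0.132
```

```bash
python3 mat.py .079 '[1,1]'
```

```text
handle [ 0.5319 -0.3205  0.0825] lip in ramp [-0.3258  0.1436  0.0223] yaw 162.0 tilt 0.2 roll 0.0
[ 0.25979744  1.02116619 -2.6757862 ]
tw [-0.08  0.02  0.01] xyz [-0.    0.19 -0.03]
tw [-0.08  0.02  0.01] xyz [-0.    0.19 -0.03]
```

Call:
servo_tool([
  {"twist":[0,0,0],"xyz":[0.05,0.15,0],"grip":0.4},
  {"twist":[0,0,0],"xyz":[0.05,0.15,0],"grip":0.4},
  {"twist":[0,0,0],"xyz":[0.02,0.1,0],"grip":0.4},
  {"twist":[0,0,0],"xyz":[0,0,0],"grip":0.4},
  {"twist":[0,0,0],"xyz":[0,0,0],"grip":0.4},
])

```text
time: 18.15
ee_pos: [0.5348, -0.3132, 0.0639]
orientation: [-1.566, 0.322, -1.885]
wrist_force: [0.1, -0.9, -2.1]
opening: 0.133
```

```bash
python3 mat.py .079 '[1,1]'
```

```text
handle [ 0.5322 -0.3208  0.0809] lip in ramp [-0.3261  0.1433  0.0206] yaw 161.9 tilt 0.3 roll 0.0
[ 0.0731168  -0.88894763 -2.06737636]
tw [-0.14  0.01  0.01] xyz [-0.03  0.11 -0.05]
tw [-0.14  0.01  0.01] xyz [-0.03  0.11 -0.05]
```

Call:
servo_tool([
  {"twist":[-0.2,0,0],"xyz":[0.05,0.2,0],"grip":0.4},
  {"twist":[0,0,0],"xyz":[0.05,0.15,0],"grip":0.4},
  {"twist":[0,0,0],"xyz":[0.02,0.1,0],"grip":0.4},
  {"twist":[0,0,0],"xyz":[0,0,0],"grip":0.4},
  {"twist":[0,0,0],"xyz":[0,0,0],"grip":0.4},
])

```text
time: 18.65
ee_pos: [0.5352, -0.3135, 0.0635]
orientation: [-1.567, 0.322, -1.885]
wrist_force: [-1.1, 0.8, -1.6]
opening: 0.134
```

```bash
python3 mat.py .079 '[1,1]'
```

```text
handle [ 0.5326 -0.3211  0.0806] lip in ramp [-0.3265  0.143   0.0203] yaw 161.9 tilt 0.2 roll 0.0
[-1.10907218  0.7883261  -1.60466733]
tw [-0.1   0.    0.01] xyz [-0.05  0.1  -0.07]
tw [-0.1   0.    0.01] xyz [-0.05  0.1  -0.07]
```

Call:
servo_tool([
  {"twist":[0,0,0],"xyz":[0.1,0.3,0],"grip":0.4},
  {"twist":[0,0,0],"xyz":[0.1,0.3,0],"grip":0.4},
  {"twist":[0,0,0],"xyz":[0,0.1,0],"grip":0.4},
  {"twist":[0,0,0],"xyz":[0,0,0],"grip":0.4},
  {"twist":[0,0,0],"xyz":[0,0,0],"grip":0.4},
])

```text
time: 19.15
ee_pos: [0.5355, -0.3147, 0.0631]
orientation: [-1.563, 0.322, -1.885]
wrist_force: [-1.6, -0.7, 2.2]
opening: 0.134
```

```bash
python3 mat.py .079 '[1,1]'
```

```text
handle [ 0.5329 -0.3223  0.0801] lip in ramp [-0.3277  0.1428  0.0196] yaw 161.8 tilt 0.4 roll 0.1
[-1.63274913 -0.70504103  2.15052455]
tw [-0.22 -0.01  0.04] xyz [-0.1   0.09 -0.11]
tw [-0.22 -0.01  0.04] xyz [-0.1   0.09 -0.11]
```

Weight has transferred (+2.2 N), with the scoop's origin about 3 mm from the mat centre. Releasing.

Call:
servo_tool([
  {"twist":[0,0,0],"xyz":[0,0,0],"grip":1.5},
  {"twist":[0,0,0],"xyz":[0,0,0],"grip":2},
  {"twist":[0,0,0],"xyz":[0,0,0],"grip":3},
  {"twist":[0,0,0],"xyz":[0,0,0],"grip":4.5},
  {"twist":[0,0,0],"xyz":[0,0,0],"grip":6},
])

```text
time: 19.65
ee_pos: [0.5359, -0.3145, 0.062]
orientation: [-1.564, 0.322, -1.885]
wrist_force: [-0.1, 0.2, -0.7]
opening: 0.684
```

Call:
servo_tool([
  {"twist":[0,0,0],"xyz":[0,-0.5,0],"grip":6},
  {"twist":[0,0,0],"xyz":[0,-1.5,0],"grip":6},
  {"twist":[0,0,0],"xyz":[0,-2.5,0],"grip":6},
  {"twist":[0,0,0],"xyz":[0,-3,0],"grip":6},
  {"twist":[0,0,0],"xyz":[0,-3,0],"grip":6},
])

```text
time: 20.15
ee_pos: [0.5229, -0.3439, 0.1619]
orientation: [-1.571, 0.326, -1.886]
wrist_force: [0.3, 0.4, 0.7]
opening: 0.7
```

Call:
servo_tool([
  {"twist":[0,0,0],"xyz":[0,-3,0],"grip":6},
  {"twist":[0,0,-3],"xyz":[0,-3,-3],"grip":6},
  {"twist":[0,0,-3],"xyz":[0,-2,-4],"grip":6},
  {"twist":[0,0,-3],"xyz":[0,-1,-4],"grip":6},
  {"twist":[0,0,0],"xyz":[0,0,-4],"grip":6},
])

```text
time: 20.65
ee_pos: [0.3708, -0.3273, 0.2541]
orientation: [-1.564, 0.158, -1.884]
wrist_force: [-0.0, -1.4, -0.3]
opening: 0.705
```

Call:
servo_tool([
  {"twist":[0,0,0],"xyz":[0,0,-4],"grip":6},
  {"twist":[0,0,0],"xyz":[0,0,-4],"grip":6},
  {"twist":[0,0,0],"xyz":[0,0,-3],"grip":6},
  {"twist":[0,0,0],"xyz":[0,0,-1],"grip":6},
  {"twist":[0,0,0],"xyz":[0,0,0],"grip":6},
])

```text
time: 21.15
ee_pos: [0.2499, -0.287, 0.2565]
orientation: [-1.56, 0.153, -1.885]
wrist_force: [-0.4, -0.2, -0.0]
opening: 0.699
```

```bash
python3 -c "
from h import *
print(ctrl.get_state()['wrist_force'])
a=snap('top','t9.png')['image'];b=snap('side','s9.png')['image']
o=np.zeros((600,800,3),np.uint8)
A=cv2.resize(a[130:400,120:540],None,fx=1.2,fy=1.2);B=cv2.resize(b[170:440,230:440],None,fx=1.3,fy=1.3);C=cv2.resize(a[225:355,410:510],None,fx=2.05,fy=2.05,interpolation=2)
o[:A.shape[0],:A.shape[1]]=A; o[:B.shape[0],800-B.shape[1]:]=B; o[-C.shape[0]:,:C.shape[1]]=C
cv2.imwrite('pics/c9.png',o[:,:,::-1])"
```

```text
[-0.43438632 -0.17866342 -0.04789989]
```

View pics/c9.png

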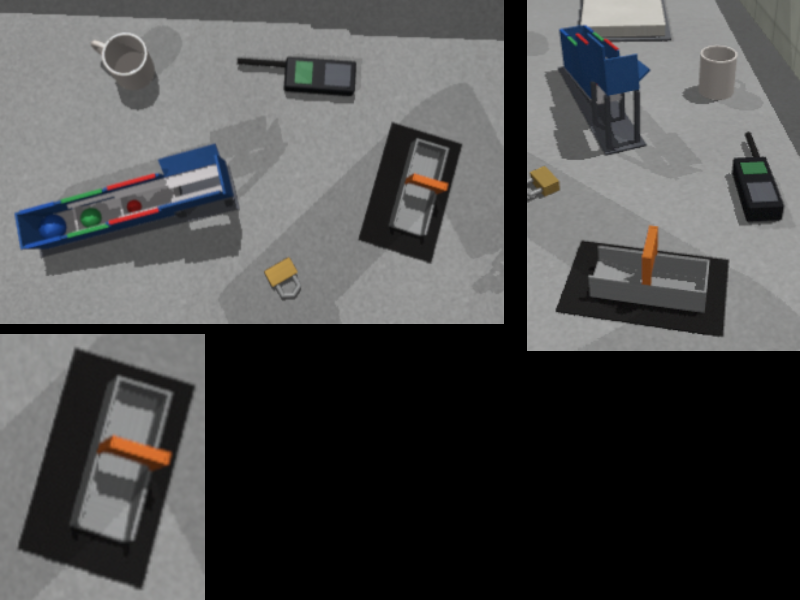

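```bash
python3 -c "
from h import *
c=lambda x,y:(410+x/2.05-.25,225+(y-334)/2.05-.25)
S=np.array([at('top',c(*p),.042) for p in((118,377),(173,391),(135,543),(72,526))]);print(S.round(3))
d=np.array([-.951,.309]);print('origin',S[:2].mean(0)[:2]+.085*d,'trough centre',S.mean(0)[:2])
H=np.array([at('top',c(*p),.093) for p in((114,436),(172,452),(166,467),(110,450))]).mean(0);print('handle',H)
a,b=cv2.imread('pics/t0.png'),cv2.imread('pics/t9.png')
for n,(x,y,w,h) in dict(mug=(190,150,60,50),radio=(315,172,105,40),lock=(335,340,40,45)).items(): print(n,cv2.phaseCorrelate(*[np.float64(cv2.cvtColor(i[y:y+h,x:x+w],6)) for i in(a,b)]))
"
```

```text
[[ 0.613 -0.323  0.042]
 [ 0.598 -0.377  0.042]
 [ 0.448 -0.329  0.042]
 [ 0.464 -0.269  0.042]]
origin [ 0.52471242 -0.32375756] trough centre [ 0.53075251 -0.32462659]
handle [ 0.53087751 -0.32539448  0.093     ]
mug ((-0.010492555319505215, -0.012475433957337856), 0.9956834296229552)
radio ((-0.01644567292507304, -0.020119371091809057), 0.9891773500095605)
lock ((0.021762119671041802, 0.586311400046533), 0.9899728611015277)
```

```bash
python3 -c "
from h import *
a,b=cv2.imread('pics/s0.png'),cv2.imread('pics/s9.png')
f=lambda i:(lambda h:cv2.moments(cv2.inRange(h,(15,120,70),(30,255,255))[290:330,220:265],True))(cv2.cvtColor(i,40))
for i in(a,b): m=f(i);print(m['m00'],m['m10']/m['m00'],m['m01']/m['m00'])
print(ticket.hand_in())"
```

```text
285.0 23.803508771929824 18.424561403508772
293.0 23.542662116040955 18.474402730375427
the job is handed in; nothing more can be done
None
```

The job is done and handed in, with the robot's clock at about 21 s of the 61 s allowed. All three balls are sorted and the empty scoop is back upright on its mat.

**What I did:** I gripped the orange handle, lifted the scoop level and carried it to the ramp. I tipped it slowly over the apron to about 42°, then stood it back on the mat, let go and backed the arm away.

**Contact on the way:** I carried the scoop a little too low, and it touched the hopper's fixed head wall. The wrist read about 7 N right after, and the scoop rolled about 18° in the grip. I lifted clear, measured the roll from the side camera and corrected it with the wrist before pouring. No balls were lost.

**Last checks:**
- **Balls:** The final pictures show red in pocket 1, green in pocket 2 and blue in pocket 3.
- **Scoop:** It is upright, empty and released, well within the mat, but about 7 mm off the mat's centre, mostly sideways.
- **Mug and radio:** Neither moved measurably in the top view (under 0.03 pixel).
- **Padlock:** The checks disagree slightly. The top view suggested a 0.6 pixel shift (about 1 mm), while the side view showed about 0.3 pixel. I think that is a shadow change, because the arm never came near it.

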